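# Put the auger bit away and screw the cap on its sloping tube

## Robot

A 7-joint arm with a two-finger parallel gripper is mounted at the origin on the work surface. World frame = base frame: x ahead of the robot, y to its left, z up, the work surface at z = 0. Lengths are in m, angles in rad, forces in N, time in s.
With the tool pointing down it reaches from about 0.35 to 0.9 m from the base axis. Payload 8.1 kg.
Tool frame: the origin (TCP) lies midway between the tips of the shut fingers; the grasp point (between the pads) lies 19 mm behind it; z points along the fingers, x is the direction in which the jaws open and shut, and the axes are right-handed (so a half turn about z gives the same grasp; the last joint's range is limited). The gripper opens to 92 mm and grips with 3 to 60 N. Pads are 19 mm wide; open, the fingers measure 130 mm over their backs; the gripper's body (75 mm by 190 mm) begins 47 mm behind the grasp point.
Start: joints at [1.131, 0.434, 0.025, 1.573, -0.012, 1.134, -0.075], TCP at [0.207, -0.59, 0.227] pointing down, gripper open.
Joint ranges: [-2.62, 2.62], [-0.44, 2.09], [-1.27, 1.32], [0.08, 2.57], [-1.32, 4.46], [0.12, 2], [-2.74, 2.74]. Speed limits (rad/s): [2.22, 2.22, 3.01, 3.01, 3.14, 3.14, 3.14].

## Interface

Orientations are given as a rotation vector (axis times angle).
In Python, from cell import arm gives the robot as it stands.
- The arm moves only by the tool jog_arm, never from a script. Its argument "commands" is a list of rows, each an object with "translation": the shift along the tool's x, y, z in mm, a list of three; "turn": the turn, a rotation vector about the tool's x, y, z in rad, a list of three. A call has 1 to 12 rows; each row is the pose to reach, as a shift and turn from the pose commanded when the call began, along the tool's axes at that moment; what a row does not reach only later rows make up. A row lasts 1/12 s, in which the tool goes at most 41.7 mm and 7.16 degrees, less where a joint would pass 70% of its speed; a pose out of reach is approached as far as the arm can. A call with a gripper value outside its range is refused whole. "claw" is the closure, from -1 (fully open) to 1 (shut), so that 0 is half open, set as the call begins (left out, the last holds). The fingers move at their own pace and stop on an object; "grip_force" is the grip in N (left out, the last holds). Time passes only in rows, so rows that repeat a pose let the fingers close. It gives the time, the measured TCP pose, the force and the opening at its end, in the units of the state.
- arm.observe(): the state, without advancing time (a new reading comes with each control period).
- arm.get_image(name): name is "scene" or "top" or "wrist"; returns the picture (400x640x3 uint8, blue, green, red); there is no depth.
- arm.camera_info(name): a dict with "vertical_fov" (degrees; the focal length in pixels is half the picture's height over the tangent of half this angle, whatever the lens; pixels are square), "cx", "cy" (the principal point, pixels), "eye" and "rotation" of the camera in the world. Camera axes: x right, y up, looking along -z (the intrinsics and any distortion apply to the point x, -y, -z); pixel columns grow to the right and rows downward; lengths in m; the calibration is good to about 2 mm. A picture is of the moment at which its call begins: read the wrist's pose just before it. camera_info takes no time and is no camera call; for the wrist camera it gives the pose at the moment of the call.
- arm.sign_off(): hands the job in, once; it reports no verdict.
Trained networks look in the newest picture that a camera, given by its name, has taken for a name from the list of things; names that differ only in an ending like _2 or _b are one class to them, and where a whole thing is asked for, a point or a joint stands for the part that bears it (a point fixed in the world has none). Each returns a list of dicts, best first, with "confidence" (0 to 1); they miss things now and then, are a little off and sometimes report something else, mostly with a low value. They report only what shows in the picture. A call takes as long as a camera call. They do not tell look-alikes from the thing itself.
- arm.trace(camera, query): "region" (400x640 bool, what is visible of it) and "box" ([left, top, width, height] in pixels, round what is visible of it).
- arm.landmark_of(camera, query): "at" ([column, row] in pixels: a listed point, or the origin of a listed thing).
The state is a dict: "clock": time; "joints": joint angles; "dq": joint speeds; "joint_efforts": joint torques, N m; "position": TCP position; "ee_rot": TCP orientation; "force": force on the tool from outside, world axes, zero at the start; "ft_torque": the same for the moment, N m; "width": opening from 0.0 (shut) to 1.0 (fully open).
Only numpy, scipy, OpenCV 4.12 (cv2) and the standard library are available. Lean on these libraries where they do the work, as an engineer would, in place of code of your own. Each camera call takes 0.05 s, during which the arm holds its last target. There are 200 camera calls.

## Task

Put the auger bit away point first into the open sloping storage tube, then close that tube with the yellow cap: rest the cap squarely on the tube's thread, turn it backward (anticlockwise seen from its top) until it drops into the thread start, then screw it forward (clockwise) until it is fully home, and let go. Leave the red cap, the pencil, the sanding block, the square, the mallet and the glue bottle where they are.

Things in the scene. Friction and masses are not known exactly. Their poses are not given: they have to be found in the camera images.
- tube: Open grey storage tube, fixed in the stand with blue cheeks, leaning 30 deg from vertical, mouth up and roughly toward the robot. 44 mm outside, 36 mm inside diameter, 160 mm long, inner floor at z = 25 mm. Origin: centre of its lower end; z runs up the tube's axis to the mouth; y is level. Angles below are about z, anticlockwise seen from the mouth, 0 = the x axis.
- mouth (a point): Centre of the open tube's mouth, 160 mm up its axis; axes as tube. Below it, outside, is a right-hand three-start thread, lead 27 mm a turn: white ridges 4 mm thick out to radius 27 mm, 9 mm apart, so grooves are 5 mm high. The closed tube with the green cap is another one.
- thread_start (a point): Upper end of one thread ridge (mid-thickness), at angle 0, 152 mm up the tube; the other two start at -120 and -240 deg. Each descends clockwise for 205 deg. Cap lugs resting on the ridges, turned backward (anticlockwise), climb to the ridge starts, pass them and drop about 8 mm onto the ridge below. The slot to drop into is 27 deg wide (from start to next stop).
- thread_stop (a point): One of three yellow upright stops, 3.5 mm wide, each 89 deg clockwise of a ridge start (this one: angle -89), standing across the groove and 4 mm above the ridge. Lugs on top of a ridge cannot pass it forward. Lugs that dropped in beside the start and are turned forward are drawn down 6.5 mm in about 86 deg until they meet the stops: fully home.
- cap_grip (a point): Yellow screw cap (about 120 g) lying open side down at the start; this point is the middle of its grip bar: 52 mm long along x, 16 mm thick along y, 28 mm high, 14 mm above the cap's flat top, 46 mm above the skirt's lower edge. Skirt 65 mm outside, 57 mm inside diameter, 32 mm high. z points up out of the top. Red dot on the top at the +x end of the bar.
- cap_lugs (a point): On the cap's axis level with its three inner lugs, 41 mm below the grip point; axes as the cap. Lugs at 0 (x axis), 120, 240 deg: 18 deg wide, 3.5 mm high, in to radius 23.5 mm. Distance of this point up the tube's axis: 150.5 to 156 mm with the lugs on the ridges, about 148 mm once dropped into the thread start, about 141 mm fully home.
- bit_grip (a point): Steel auger bit, 160 g, 130 mm long, standing point down in a hole in a wooden block (75 x 75 x 45 mm, hole 35 mm deep); this point is on the round 12 mm shank (45 mm long), 25 mm below the top end and 105 mm above the point. The lower 80 mm is 18 mm in diameter. z runs along the bit toward the shank's end.
- bit_tip (a point): The point (lower end) of the auger bit, 105 mm below the grip point; axes as the bit. About 25 mm up the tube's axis when the bit stands on the tube's inner floor.
- stand2: Bystander, fixed: unpainted plywood stand, 170 x 100 mm, holding a like tube that is already closed with a green cap, leaning toward the robot the same way at zero yaw, its cap's bar reaching 210 mm above the bench and 100 mm in front of this origin (underside of the stand).
- block: The fixed wooden block that holds the bit; origin at the centre of its underside.
- red_cap: Bystander: smooth red push cap, 54 mm in diameter, 52 mm high with its grip bar; origin under its centre. It does not fit the tube.
- sanding_block: Bystander: cork sanding block 110 x 65 x 35 mm, origin under its centre.
- pencil: Bystander: flat blue carpenter's pencil 165 x 14 x 9 mm, lying along its x.
- glue: Bystander: white glue bottle, 56 mm in diameter, 140 mm high, origin under its centre.
- square: Bystander: try square lying flat, wooden stock 120 mm, steel blade 170 mm.
- mallet: Bystander: wooden mallet lying on the bench, head 60 x 100 x 60 mm at its origin, handle 200 mm toward -x.
Not all that is in view belongs to the job. Several things look just like the part that bears cap_grip: the one meant starts nearest to the robot's base. Of the things that look like the part that bears bit_grip, the smaller one is meant.

How it is judged:
On the way, in this order (a step that is already met when the one before it is completed fails the run):
1. the bit is in the open tube, point first, down on its floor (z of bit_tip in the frame of tube between 0.015 and 0.035 m and distance between bit_tip and tube below 0.04 m and angle between the z axis of bit_tip and the z axis of tube, either way round below 0.25 rad), for 0.2 s.
2. the cap rests squarely on top of the thread ridges, not yet dropped in (z of cap_lugs in the frame of tube between 0.1497 and 0.158 m and distance between cap_lugs and mouth below 0.012 m and angle between the z axis of cap_lugs and the z axis of tube, either way round below 0.17 rad and contact force between cap and tube above 0.1 N), for 0.15 s.
3. turned backward, the cap has dropped into the thread start (z of cap_lugs in the frame of tube between 0.1445 and 0.1491 m and angle between the z axis of cap_lugs and the z axis of tube, either way round below 0.15 rad and distance between cap_lugs and mouth below 0.018 m), for 0.05 s.
At the end, for the whole second after the job is handed in: The yellow cap is screwed home on the open tube: its lugs 138 to 142.8 mm up the tube's axis (nominal 141), square to it within 0.09 rad, at rest; the bit is in the tube point first with its point within 35 mm of the tube's lower end (z of cap_lugs in the frame of tube between 0.138 and 0.1428 m and distance between cap_lugs and mouth below 0.024 m and angle between the z axis of cap_lugs and the z axis of tube, either way round below 0.09 rad and z of bit_tip in the frame of tube below 0.035 m and distance between bit_tip and tube below 0.04 m and linear speed of cap below 0.02 m/s); the robot touches nothing.
It fails at once if a bystander is shifted by more than 30 mm (distance of any of red_cap, sanding_block, pencil, glue, square, mallet from where it was at the start of the episode above 0.03 m).
It also fails if it takes over 64 s, if anything falls off the work surface, if the arm or the gripper's body presses on something with over 40 N, if the wrist force passes 120 N, or if a joint passes its speed limit or range.

## Working session

There is one attempt and no reset: what is moved stays moved. The work goes in short steps, Python scripts to look and compute and a tool call to move; the robot and the scene stay as the last step left them, time stands still between calls to the robot, and variables do not carry over. Pictures are saved under pics/ and viewed, about 8 in all and at most 12, crops included, and the job is handed in when it is done.

Besides the shell and the picture viewer there is one more tool, called after ">>>" in YAML: its name, and indented under it one key for each argument. jog_arm: Moves the arm, as the interface text tells. Its arguments: {"type":"object","properties":{"commands":{"type":"array","items":{"type":"object","properties":{"translation":{"type":"array","items":{"type":"number"}},"turn":{"type":"array","items":{"type":"number"}}}}},"claw":{"type":"number"},"grip_force":{"type":"number"}},"required":["commands"]}

```bash
ls; mkdir -p pics; python3 - <<'E'
from cell import arm
import cv2
s=arm.observe();print(s)
for n in("scene","top","wrist"):
    print(n,{k:(v.tolist() if hasattr(v,'tolist') else v) for k,v in arm.camera_info(n).items()})
for n in("scene","top"):
    im=arm.get_image(n);cv2.imwrite(f"pics/{n}0.png",im)
    for q in("cap_grip","bit_grip","mouth","tube","bit_tip","thread_start","thread_stop","block"):
        print(n,q,[([round(float(x)) for x in d["at"]],round(d["confidence"],2)) for d in arm.landmark_of(n,q)])
print(arm.observe()["clock"])
E
```

```text
pics
{'clock': 0.0, 'joints': array([ 1.13141296,  0.43523825,  0.02499018,  1.57408491, -0.01162766,
        1.13397164, -0.07510687]), 'dq': array([-0.0001689 , -0.00042464, -0.00109136, -0.00027659,  0.0001814 ,
        0.00022927, -0.00126718]), 'joint_efforts': array([-4.54974615e-04, -6.67846584e+01,  9.84820984e-01, -3.14455962e+01,
       -6.06786017e-02,  4.30432206e-02,  2.42250781e-04]), 'position': array([ 0.20631491, -0.58943862,  0.22594038]), 'ee_rot': array([-2.56158278e+00,  1.81738533e+00,  2.10047736e-03]), 'force': array([-0.96825376, -0.57229967, -0.03342553]), 'ft_torque': array([ 0.00969592,  0.01704209, -0.01562375]), 'width': 1.002774095609766}
scene {'vertical_fov': 45.11443364087419, 'cx': 320.4046664008942, 'cy': 198.5820673589623, 'eye': [1.151951945400222, 0.7524949244011138, 0.8659846220605275], 'rotation': [0.3597303160173806, 1.1162437710614022, 2.3397186289826646]}
top {'vertical_fov': 50.25079210562093, 'cx': 321.12528286356314, 'cy': 199.7064099851467, 'eye': [0.4799859320785175, -0.015022296997008733, 1.4095141113665648], 'rotation': [0.0651528477
[... 428 characters left out ...]
ne mouth [([267, 137], 0.79)]
scene tube [([250, 192], 0.62)]
scene bit_tip [([369, 206], 0.46), ([399, 223], 0.44)]
scene thread_start [([368, 174], 0.54)]
scene thread_stop [([260, 144], 0.98), ([323, 233], 0.39), ([370, 178], 0.26)]
scene block []
top cap_grip [([376, 224], 0.78), ([383, 260], 0.7), ([408, 240], 0.53)]
top bit_grip [([267, 213], 0.69), ([322, 145], 0.58), ([318, 249], 0.43)]
top mouth [([442, 207], 0.74), ([398, 188], 0.58), ([393, 179], 0.54)]
top tube [([380, 169], 0.7)]
top bit_tip [([288, 251], 0.52), ([320, 252], 0.48)]
top thread_start [([395, 184], 0.72), ([320, 250], 0.68)]
top thread_stop [([403, 183], 0.66), ([245, 170], 0.55)]
top block [([315, 253], 0.62)]
0.9
```

View images.

View pics/scene0.png

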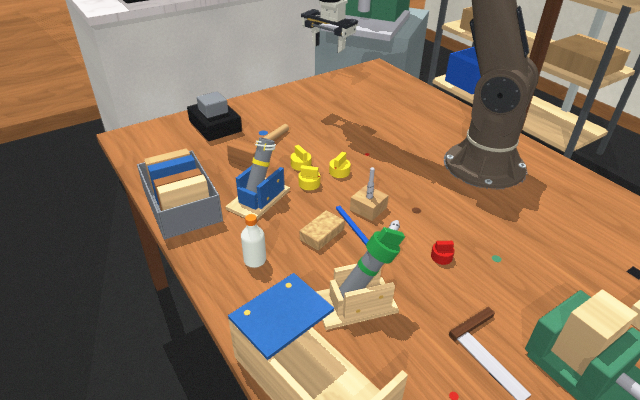

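View pics/top0.png

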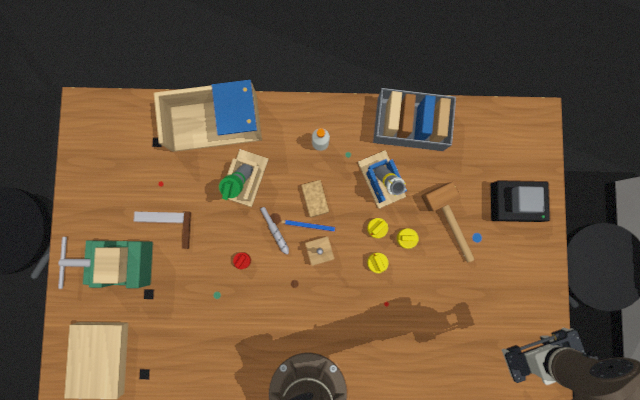

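```bash
cat > h.py <<'E'
import numpy as np, cv2
from scipy.spatial.transform import Rotation as R
from scipy.optimize import least_squares
from cell import arm
def cam(n):
    c=arm.camera_info(n); f=200/np.tan(np.radians(c["vertical_fov"])/2)
    return dict(f=f,cx=c["cx"],cy=c["cy"],e=np.array(c["eye"]),R=R.from_rotvec(c["rotation"]).as_matrix())
def ray(c,p):
    d=np.array([(p[0]-c["cx"])/c["f"],-(p[1]-c["cy"])/c["f"],-1.0]); d=c["R"]@d
    return d/np.linalg.norm(d)
def onz(c,p,z):
    d=ray(c,p); return c["e"]+d*(z-c["e"][2])/d[2]
def proj(c,X):
    q=(np.atleast_2d(X)-c["e"])@c["R"]
    return np.c_[c["cx"]+c["f"]*q[:,0]/-q[:,2], c["cy"]-c["f"]*q[:,1]/-q[:,2]]
def tri(obs):
    A=np.zeros((3,3));b=np.zeros(3)
    for c,p in obs:
        d=ray(c,p);P=np.eye(3)-np.outer(d,d);A+=P;b+=P@c["e"]
    X=np.linalg.solve(A,b); return X,[np.round(proj(c,X)[0]-p,1) for c,p in obs]
def tcp():
    s=arm.observe(); return s,np.array(s["position"]),R.from_rotvec(s["ee_rot"])
def goal(P,Rg):
    "shift (mm) and turn in tool axes from the present measured pose"
    s,p,r=tcp(); return np.round(r.inv().apply(np.array(P)-p)*1000,1),np.round((r.inv()*Rg).as_rotvec(),3)
E
python3 - <<'E'
from h import *
T,S=cam("top"),cam("scene")
for nm,t,s,z in[("cap1",(377,262),(341,157),.046),("cap2",(376,228),(306,173),.046),("cap3",(408,238),(299,152),.046)]:
    print(nm,onz(T,t,z).round(3),onz(S,s,z).round(3),tri([(T,t),(S,s)]))
print("bittop",onz(T,(320.5,251),.14).round(3),onz(S,(371.5,169),.14).round(3),tri([(T,(320.5,251)),(S,(371.5,169))]))
print("mouth",tri([(T,(398,188)),(S,(267,137))]),onz(T,(398,188),.16))
print("base",onz(T,(308,392),0.1))
im=cv2.imread("pics/top0.png");cr=lambda x,y,w,h,k:cv2.resize(im[y:y+h,x:x+w],None,fx=k,fy=k,interpolation=cv2.INTER_CUBIC)
a=cr(355,145,80,65,5)
b=cr(300,215,130,65,5)
im=cv2.imread("pics/scene0.png")
c=cr(225,120,80,65,5); d=cr(285,145,110,65,5)
f=lambda m:cv2.copyMakeBorder(m,0,0,0,800-m.shape[1],0)if m.shape[1]<800 else m
cv2.imwrite("pics/c1.png",np.vstack([np.hstack([a,c]),f(b)])[:, :800])
s,p,r=tcp();W=cam("wrist");print("cam in tool",r.inv().apply(W["e"]-p).round(4),(r.inv()*R.from_matrix(W["R"])).as_matrix().round(3))
print(r.as_matrix().round(3))
E
```

```text
cap1 [ 0.417 -0.213  0.046] [ 0.405 -0.225  0.046] (array([ 0.4166948 , -0.21049367,  0.05815723]), [array([-0.1,  0.1]), array([-0.2, -0. ])])
cap2 [ 0.524 -0.209  0.046] [ 0.54  -0.212  0.046] (array([ 0.53013398, -0.21440043,  0.03920737]), [array([ 1.4, -1.8]), array([2.4, 0.3])])
cap3 [ 0.494 -0.312  0.046] [ 0.499 -0.317  0.046] (array([ 0.49678893, -0.31360196,  0.04656767]), [array([ 0.7, -0.9]), array([1.1, 0.2])])
bittop [ 0.451 -0.032  0.14 ] [ 0.456 -0.024  0.14 ] (array([ 0.45013894, -0.03135024,  0.13322831]), [array([-0.1,  0.1]), array([-0.1, -0. ])])
mouth (array([ 0.63765827, -0.25431182,  0.17775422]), [array([ 0. , -0.1]), array([0.1, 0. ])]) [ 0.63972894 -0.25761621  0.16      ]
base [ 0.03530905 -0.00171556  0.1       ]
cam in tool [-0.0004 -0.0732 -0.1582] [[ 1.    -0.    -0.002]
 [-0.001 -0.962 -0.272]
 [-0.002  0.272 -0.962]]
[[ 0.33  -0.944  0.   ]
 [-0.944 -0.33  -0.   ]
 [ 0.     0.    -1.   ]]
```

View pics/c1.png

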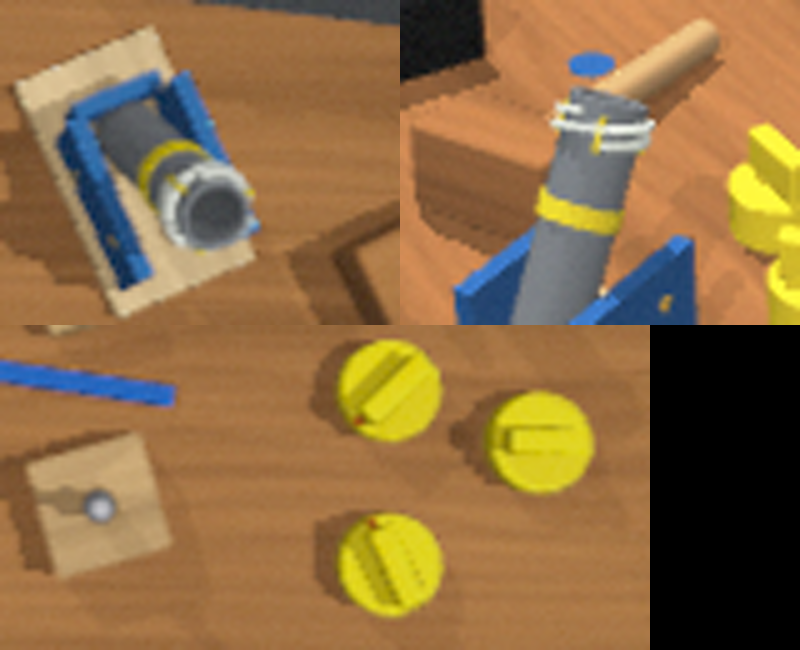

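Picture check: the yellow caps are at top-view (377,262), (376,228) and (408,238); (377,262) is nearest the base. There are two bits: the one standing in the block at (320,251), and a larger one lying at (274,231). I choose the standing one. The tube mouth is at (398,188). Next I compute a view pose over the mouth.

```bash
cat >> h.py <<'E'
def tubeR(yaw,tilt=np.radians(30)):
    return R.from_euler("z",yaw)*R.from_euler("y",-tilt)
def toolR(TR,phi=0):
    "tool pointing down the tube, x = -y of the cap turned phi"
    return TR*R.from_euler("z",phi)*R.from_matrix(np.array([[0,-1,0],[-1,0,0],[0,0,-1]]).T)
E
python3 - <<'E'
from h import *
TR=tubeR(np.radians(25));print(TR.as_matrix().round(2));G=toolR(TR);print(G.as_matrix().round(2))
P=np.array([.638,-.254,.178])+TR.apply([0,0,.10])
print(P,goal(P,G))
E
```

```text
[[ 0.78 -0.42 -0.45]
 [ 0.37  0.91 -0.21]
 [ 0.5   0.    0.87]]
[[ 0.42 -0.78  0.45]
 [-0.91 -0.37  0.21]
 [ 0.   -0.5  -0.87]]
[ 0.59268461 -0.27513091  0.26460254] (array([-169.5, -468.5,  -37.9]), array([ 0.523, -0.026, -0.097]))
```

>>> jog_arm:
  commands:
    - {"translation": [-170, -468, -38], "turn": [0.523, -0.026, -0.097]}
    - {"translation": [-170, -468, -38], "turn": [0.523, -0.026, -0.097]}
    - {"translation": [-170, -468, -38], "turn": [0.523, -0.026, -0.097]}
    - {"translation": [-170, -468, -38], "turn": [0.523, -0.026, -0.097]}
    - {"translation": [-170, -468, -38], "turn": [0.523, -0.026, -0.097]}
    - {"translation": [-170, -468, -38], "turn": [0.523, -0.026, -0.097]}
    - {"translation": [-170, -468, -38], "turn": [0.523, -0.026, -0.097]}
    - {"translation": [-170, -468, -38], "turn": [0.523, -0.026, -0.097]}
    - {"translation": [-170, -468, -38], "turn": [0.523, -0.026, -0.097]}
    - {"translation": [-170, -468, -38], "turn": [0.523, -0.026, -0.097]}
    - {"translation": [-170, -468, -38], "turn": [0.523, -0.026, -0.097]}
    - {"translation": [-170, -468, -38], "turn": [0.523, -0.026, -0.097]}

```text
clock: 1.9
position: [0.5934, -0.2733, 0.2652]
ee_rot: [-2.255, 1.437, -0.386]
force: [0.7, -1.0, 0.8]
width: 0.998
```

```bash
python3 - <<'E'
from h import *
im=arm.get_image("wrist");W=cam("wrist");cv2.imwrite("pics/w1.png",im)
for q in("mouth","tube","thread_start","thread_stop"):
    print(q,[(np.round(d["at"],1).tolist(),round(d["confidence"],2)) for d in arm.landmark_of("wrist",q)])
s,p,r=tcp();print(s["joints"].round(2))
M=np.array([.638,-.254,.178]);print(proj(W,M))
E
```

```text
mouth [([320.9, 209.5], 0.57)]
tube [([318.0, 165.6], 0.65)]
thread_start [([225.7, 66.2], 0.75), ([318.3, 170.9], 0.66)]
thread_stop [([346.0, 202.3], 0.94)]
[ 0.83  0.35 -0.3   1.75 -0.46  0.81 -0.3 ]
[[326.10159527 216.05621878]]
```

View pics/w1.png

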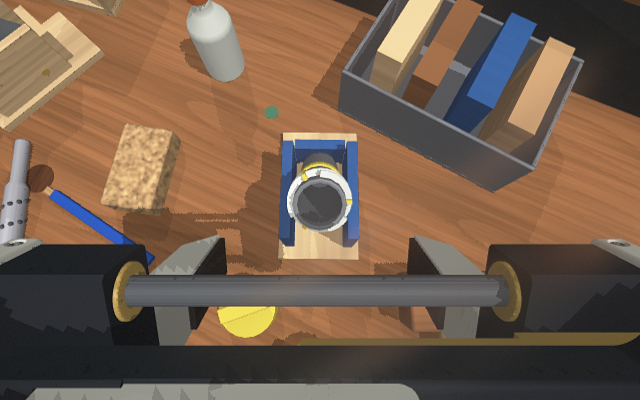

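```bash
cat > fit.py <<'E'
from h import *
A=np.linspace(0,2*np.pi,120,endpoint=False)
def ring(M,TR,r,h): return M+TR.apply(np.c_[r*np.cos(A),r*np.sin(A),0*A+h])
def rimfit(views,x0,free=(1,1,1,0),show=None):
    "views: list of (cam,image); x=[mouth xyz, yaw]; fit the inner and outer rim edges"
    D=[]
    for c,im in views:
        e=cv2.Canny(cv2.GaussianBlur(im,(3,3),0),40,110); D.append(cv2.distanceTransform(255-e,cv2.DIST_L2,5))
    idx=[i for i in range(4) if free[i]]
    def res(v):
        x=np.array(x0,float);x[idx]=v;TR=tubeR(x[3]);o=[]
        for (c,im),d in zip(views,D):
            for r in(.022,.018):
                q=proj(c,ring(x[:3],TR,r,0)).astype(np.float32)
                o.append(cv2.remap(d,q[:,0:1],q[:,1:2],cv2.INTER_LINEAR).ravel())
        return np.minimum(np.concatenate(o),8)
    best=None
    for dx in np.random.default_rng(0).normal(0,.004,(40,len(idx))):
        s=least_squares(res,np.array(x0,float)[idx]+dx,loss="soft_l1",diff_step=1e-4,x_scale=.01)
        if best is None or s.cost<best.cost: best=s
    x=np.array(x0,float);x[idx]=best.x
    if show:
        tiles=[]
        for c,im in views:
            m=proj(c,x[:3])[0];k=6;w=45;o=(m-w).astype(int)
            t=cv2.resize(im[o[1]:o[1]+2*w,o[0]:o[0]+2*w],None,fx=4,fy=4,interpolation=cv2.INTER_CUBIC)
            for r,h,col in((.022,0,(0,0,255)),(.018,0,(255,0,255)),):
                for q in (proj(c,ring(x[:3],tubeR(x[3]),r,h))-o+.5)*4-.5: cv2.circle(t,tuple(int(a) for a in q.round()),1,col,-1)
            tiles.append(t)
        cv2.imwrite(show,np.hstack(tiles[:2]))
    return x,best.cost,np.median(res(best.x))
E
python3 - <<'E'
from fit import *
import pickle
W=cam("wrist");w=cv2.imread("pics/w1.png");pickle.dump(W,open("w1.pkl","wb"))
T,S=cam("top"),cam("scene");t=cv2.imread("pics/top0.png");s=cv2.imread("pics/scene0.png")
x0=[.638,-.254,.178,np.radians(25)]
print(rimfit([(W,w)],x0));print(rimfit([(W,w)],x0,(1,1,0,0)))
x=rimfit([(W,w),(S,s),(T,t)],x0,show="pics/f1.png");print(x)
# view pose for the bit and cap
B=np.array([.450,-.031,.14]);Gd=R.from_matrix(np.array([[.423,-.906,0],[-.906,-.423,0],[0,0,-1]]).T)
print("bit view",goal(B+[0,0,.10],Gd)); print("cap view",goal(np.array([.417,-.212,.17]),Gd))
E
```

```text
(array([ 0.63638693, -0.25651278,  0.17306449,  0.43633231]), np.float64(22.402594685554504), np.float32(0.3078125))
(array([ 0.6353449 , -0.2568652 ,  0.178     ,  0.43633231]), np.float64(38.58271026611328), np.float32(0.4375))
(array([ 0.63676278, -0.25635923,  0.17164468,  0.43633231]), np.float64(139.9547941684723), np.float32(0.4573242))
bit view (array([-281.1,   34.2,    8.5]), array([-0.523, -0.   , -0.   ]))
cap view (array([-131. ,  161.4,   16. ]), array([-0.523, -0.   , -0.   ]))
```

View pics/f1.png

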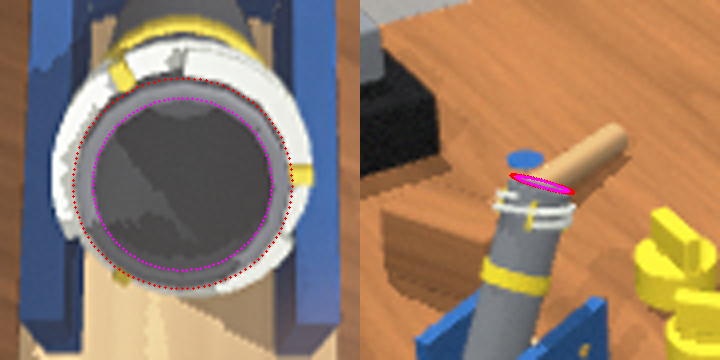

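The rim overlay lies on the rim in both views: mouth ≈ (0.637, -0.256, 0.172), yaw ≈ 25°. The ridge start is at image-up, so angle 0 is confirmed. Now to the bit.

>>> jog_arm:
  commands:
    - {"translation": [-281, 34, 8], "turn": [-0.523, 0, 0]}
    - {"translation": [-281, 34, 8], "turn": [-0.523, 0, 0]}
    - {"translation": [-281, 34, 8], "turn": [-0.523, 0, 0]}
    - {"translation": [-281, 34, 8], "turn": [-0.523, 0, 0]}
    - {"translation": [-281, 34, 8], "turn": [-0.523, 0, 0]}
    - {"translation": [-281, 34, 8], "turn": [-0.523, 0, 0]}
    - {"translation": [-281, 34, 8], "turn": [-0.523, 0, 0]}
    - {"translation": [-281, 34, 8], "turn": [-0.523, 0, 0]}
    - {"translation": [-281, 34, 8], "turn": [-0.523, 0, 0]}
    - {"translation": [-281, 34, 8], "turn": [-0.523, 0, 0]}

```text
clock: 2.98
position: [0.4503, -0.0326, 0.241]
ee_rot: [2.647, -1.692, 0.001]
force: [0.9, -1.2, -0.1]
width: 0.998
```

```bash
python3 - <<'E'
from h import *
import pickle
im=arm.get_image("wrist");W=cam("wrist");cv2.imwrite("pics/w2.png",im);pickle.dump(W,open("w2.pkl","wb"))
for q in("bit_grip","bit_tip","block","cap_grip"):
    print(q,[(np.round(d["at"],1).tolist(),round(d["confidence"],2)) for d in arm.landmark_of("wrist",q)])
print(proj(W,[[.45,-.031,.14],[.45,-.031,.115],[.45,-.031,.045],[.417,-.212,.046]]).round())
s,p,r=tcp();print(s["joints"].round(2),p.round(4),r.as_matrix().round(3).tolist())
E
```

```text
bit_grip [([312.5, 198.9], 0.87), ([202.3, 0.0], 0.6)]
bit_tip [([226.3, 141.0], 0.7), ([312.7, 169.6], 0.61)]
block [([314.8, 169.9], 0.94), ([311.1, 197.4], 0.57)]
cap_grip [([562.6, 247.0], 0.97), ([502.3, 185.2], 0.58)]
[[314. 200.]
 [314. 192.]
 [314. 175.]
 [446. 267.]]
[ 0.2   0.16 -0.28  1.93  0.05  1.05 -1.24] [ 0.4506 -0.0321  0.2407] [[0.42, -0.907, 0.0], [-0.907, -0.42, 0.0], [-0.0, -0.0, -1.0]]
```

View pics/w2.png

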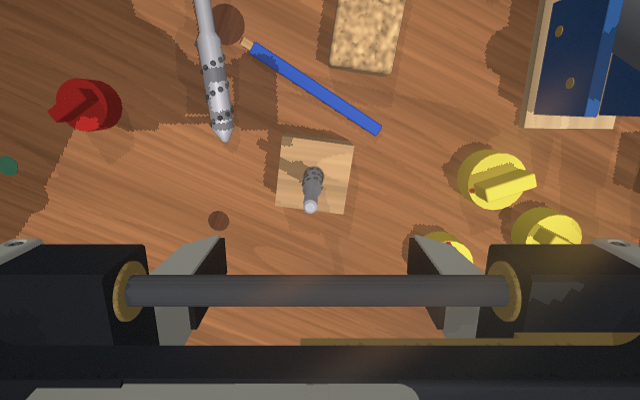

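```bash
python3 - <<'E'
from h import *
W=cam("wrist");b=onz(W,(311,207),.14);print(b,onz(W,(314.5,175),.045))
P=np.array([b[0],b[1],.118-.019]);s,p,r=tcp();print(goal(P,r))
E
```

```text
[ 0.44370935 -0.03055345  0.14      ] [ 0.4505343  -0.03001587  0.045     ]
(array([ -4.3,   5.7, 141.7]), array([0., 0., 0.]))
```

>>> jog_arm:
  commands:
    - {"translation": [-4, 5, 40], "turn": [0, 0, 0]}
    - {"translation": [-4, 5, 80], "turn": [0, 0, 0]}
    - {"translation": [-4, 5, 115], "turn": [0, 0, 0]}
    - {"translation": [-4, 5, 142], "turn": [0, 0, 0]}
    - {"translation": [-4, 5, 142], "turn": [0, 0, 0]}
    - {"translation": [-4, 5, 142], "turn": [0, 0, 0]}

```text
clock: 3.73
position: [0.4435, -0.0297, 0.0983]
ee_rot: [2.648, -1.689, -0.004]
force: [0.8, 0.4, 0.0]
width: 0.999
```

>>> jog_arm:
  commands:
    - {"translation": [0, 0, 0]}
    - {"translation": [0, 0, 0]}
    - {"translation": [0, 0, 0]}
    - {"translation": [0, 0, 0]}
    - {"translation": [0, 0, 0]}
    - {"translation": [0, 0, 0]}
    - {"translation": [0, 0, 0]}
    - {"translation": [0, 0, 0]}
    - {"translation": [0, 0, 0]}
    - {"translation": [0, 0, 0]}
  claw: 1
  grip_force: 40

```text
schema error: expected keys translation, turn
```

>>> jog_arm:
  commands:
    - {"translation": [0, 0, 0], "turn": [0, 0, 0]}
    - {"translation": [0, 0, 0], "turn": [0, 0, 0]}
    - {"translation": [0, 0, 0], "turn": [0, 0, 0]}
    - {"translation": [0, 0, 0], "turn": [0, 0, 0]}
    - {"translation": [0, 0, 0], "turn": [0, 0, 0]}
    - {"translation": [0, 0, 0], "turn": [0, 0, 0]}
    - {"translation": [0, 0, 0], "turn": [0, 0, 0]}
    - {"translation": [0, 0, 0], "turn": [0, 0, 0]}
    - {"translation": [0, 0, 0], "turn": [0, 0, 0]}
    - {"translation": [0, 0, 0], "turn": [0, 0, 0]}
  claw: 1
  grip_force: 40

```text
clock: 4.57
position: [0.4441, -0.0293, 0.0988]
ee_rot: [-2.649, 1.688, -0.0]
force: [-0.6, -0.1, 0.8]
width: 0.325
```

>>> jog_arm:
  commands:
    - {"translation": [0, 0, 0], "turn": [0, 0, 0]}
    - {"translation": [0, 0, 0], "turn": [0, 0, 0]}
    - {"translation": [0, 0, 0], "turn": [0, 0, 0]}
    - {"translation": [0, 0, 0], "turn": [0, 0, 0]}
    - {"translation": [0, 0, 0], "turn": [0, 0, 0]}
    - {"translation": [0, 0, 0], "turn": [0, 0, 0]}

```text
clock: 5.07
position: [0.4445, -0.0295, 0.0989]
ee_rot: [-2.649, 1.688, -0.001]
force: [1.5, -1.8, -1.6]
width: 0.118
```

>>> jog_arm:
  commands:
    - {"translation": [0, 0, -35], "turn": [0, 0, 0]}
    - {"translation": [0, 0, -75], "turn": [0, 0, 0]}
    - {"translation": [0, 0, -115], "turn": [0, 0, 0]}
    - {"translation": [0, 0, -150], "turn": [0, 0, 0]}
    - {"translation": [0, 0, -180], "turn": [0, 0, 0]}
    - {"translation": [0, 0, -180], "turn": [0, 0, 0]}

```text
clock: 5.57
position: [0.4465, -0.0289, 0.2844]
ee_rot: [-2.645, 1.686, -0.011]
force: [1.6, 0.2, -2.2]
width: 0.12
```

```bash
python3 - <<'E'
from h import *
im=arm.get_image("wrist");cv2.imwrite("pics/w3.png",im)
M=np.array([.6368,-.2564,.1716]);TR=tubeR(np.radians(25));s,p,r=tcp();print(s["width"],s["force"],s["joints"].round(2))
for g in(.150,.115): print(goal(M+TR.apply([0,0,g-.019]),toolR(TR)))
E
```

```text
0.11906084835980188 [ 0.01437968 -0.07185515 -2.11456716] [ 0.21  0.11 -0.29  1.88  0.03  1.15 -1.23]
(array([287. , -12. ,  -2.9]), array([ 0.519, -0.002,  0.   ]))
(array([286.9, -29.3,  27.5]), array([ 0.519, -0.002,  0.   ]))
```

View pics/w3.png

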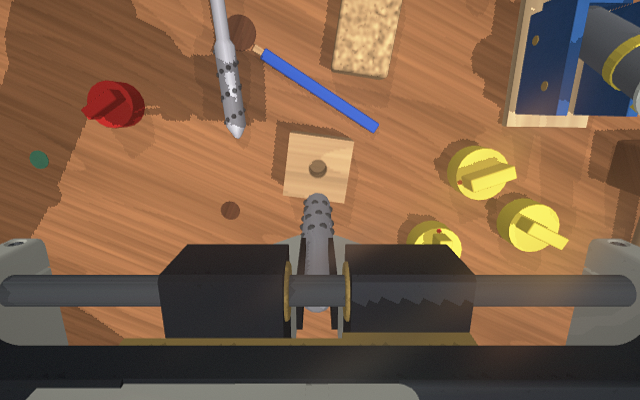

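```bash
python3 - <<'E'
from h import *
W=cam("wrist");s,p,r=tcp()
d=r.inv().apply(ray(W,(317,197)));e=r.inv().apply(W["e"]-p)
for z in(.08,.089,.095):print(e+d*(z-e[2])/d[2])
E
```

```text
[ 0.00039488 -0.00821078  0.08      ]
[ 0.00042373 -0.00575607  0.089     ]
[ 0.00044297 -0.0041196   0.095     ]
```

>>> jog_arm:
  commands:
    - {"translation": [40, 0, -10], "turn": [0.06, 0, 0]}
    - {"translation": [80, -5, -15], "turn": [0.12, 0, 0]}
    - {"translation": [287, -12, -3], "turn": [0.465, 0, 0]}
    - {"translation": [287, -12, -3], "turn": [0.465, 0, 0]}
    - {"translation": [287, -12, -3], "turn": [0.465, 0, 0]}
    - {"translation": [287, -12, -3], "turn": [0.465, 0, 0]}
    - {"translation": [287, -12, -3], "turn": [0.465, 0, 0]}
    - {"translation": [287, -12, -3], "turn": [0.465, 0, 0]}
    - {"translation": [287, -12, -3], "turn": [0.465, 0, 0]}
    - {"translation": [287, -12, -3], "turn": [0.465, 0, 0]}
    - {"translation": [287, -12, -3], "turn": [0.465, 0, 0]}

```text
clock: 6.53
position: [0.5754, -0.2831, 0.2799]
ee_rot: [-2.301, 1.466, -0.342]
force: [0.6, -0.1, -1.3]
width: 0.12
```

```bash
python3 - <<'E'
from h import *
w=arm.get_image("wrist");cv2.imwrite("pics/w4.png",cv2.resize(w[100:340,200:440],None,fx=2,fy=2));
M=np.array([.6368,-.2564,.1716]);TR=tubeR(np.radians(25));s,p,r=tcp();print(s["width"],s["force"],s["joints"].round(2))
for g in(.15,.025):
    print(goal(M+TR.apply([0,0,g-.019]),toolR(TR)), goal(M+TR.apply([0,0,g-.019]),r))
bd=r.apply([0,-.054,1]);grasp=p-r.apply([0,0,.019]);tip=grasp+.108*bd
print("tip in mouth frame",TR.inv().apply(tip-M).round(4),"bit dir",TR.inv().apply(bd).round(3))
E
```

```text
0.12032350408101104 [ 0.40424087 -0.16753695 -2.20907774] [ 0.68  0.31 -0.11  1.72 -0.46  0.91 -0.3 ]
(array([ 2.1, -3. , -3.6]), array([ 0.059,  0.003, -0.   ])) (array([ 2.1, -3. , -3.6]), array([0., 0., 0.]))
(array([  2.4, -10.4, 121.2]), array([ 0.059,  0.003, -0.   ])) (array([  2.4, -10.4, 121.2]), array([0., 0., 0.]))
tip in mouth frame [-0.0027  0.0023  0.0384] bit dir [-0.005  0.003 -1.001]
```

View pics/w4.png

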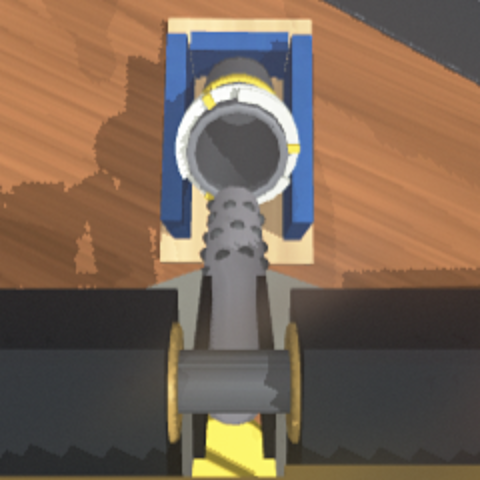

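>>> jog_arm:
  commands:
    - {"translation": [2, -3, 10], "turn": [0, 0, 0]}
    - {"translation": [2, -4, 30], "turn": [0, 0, 0]}
    - {"translation": [2, -5, 50], "turn": [0, 0, 0]}
    - {"translation": [2, -7, 75], "turn": [0, 0, 0]}
    - {"translation": [2, -9, 100], "turn": [0, 0, 0]}
    - {"translation": [2, -10, 121], "turn": [0, 0, 0]}
    - {"translation": [2, -10, 121], "turn": [0, 0, 0]}
    - {"translation": [2, -10, 121], "turn": [0, 0, 0]}

```text
clock: 7.25
position: [0.6341, -0.2575, 0.1769]
ee_rot: [-2.302, 1.464, -0.343]
force: [0.0, 0.1, -1.6]
width: 0.122
```

```bash
python3 - <<'E'
from h import *
M=np.array([.6368,-.2564,.1716]);TR=tubeR(np.radians(25));s,p,r=tcp();print(s["width"],s["force"],s["ft_torque"],TR.inv().apply(p-M))
E
```

```text
0.12162949899855298 [ 0.00673004  0.0781224  -1.62461451] [-0.3070921   0.69435668 -0.01787074] [0.00015503 0.00012781 0.00606813]
```

>>> jog_arm:
  commands:
    - {"translation": [0, 0, 0], "turn": [0, 0, 0]}
    - {"translation": [0, 0, 0], "turn": [0, 0, 0]}
    - {"translation": [0, 0, 0], "turn": [0, 0, 0]}
    - {"translation": [0, 0, 0], "turn": [0, 0, 0]}
    - {"translation": [0, 0, 0], "turn": [0, 0, 0]}
    - {"translation": [0, 0, 0], "turn": [0, 0, 0]}
    - {"translation": [0, 0, -20], "turn": [0, 0, 0]}
    - {"translation": [0, 0, -55], "turn": [0, 0, 0]}
    - {"translation": [0, 0, -90], "turn": [0, 0, 0]}
    - {"translation": [0, 0, -120], "turn": [0, 0, 0]}
    - {"translation": [0, 0, -120], "turn": [0, 0, 0]}
  claw: -1

```text
clock: 8.17
position: [0.5856, -0.2861, 0.2921]
ee_rot: [-2.299, 1.468, -0.361]
force: [0.5, -0.4, -0.2]
width: 0.869
```

```bash
python3 - <<'E'
from h import *
w=arm.get_image("wrist");W=cam("wrist");s,p,r=tcp();print(s["width"],s["force"])
M=np.array([.6368,-.2564,.1716]);m=proj(W,M)[0];print(m)
a=cv2.resize(w[int(m[1])-60:int(m[1])+60,int(m[0])-60:int(m[0])+60],(400,400))
t=arm.get_image("scene");b=cv2.resize(t[110:210,220:320],(400,400),interpolation=cv2.INTER_CUBIC)
cv2.imwrite("pics/v5.png",np.hstack([a,b]));cv2.imwrite("pics/w5.png",w)
TR=tubeR(np.radians(25));print("predicted top on floor",proj(W,M+TR.apply([0,0,-.005])))
print([(np.round(d["at"],1).tolist(),round(d["confidence"],2)) for d in arm.landmark_of("wrist","bit_grip")])
# cap view pose
Gd=R.from_matrix(np.array([[.42,-.907,0],[-.907,-.42,0],[0,0,-1]]).T)
print("cap view",goal(np.array([.417,-.212,.17]),Gd))
E
```

```text
0.9129489138927721 [ 0.36506384  0.09013808 -0.80304636]
[310.88102014 192.10136227]
predicted top on floor [[310.92709867 190.40167532]]
[([23.3, 149.7], 0.64)]
cap view (array([-134.8,  161.8,   47.9]), array([-0.466,  0.   ,  0.002]))
```

View pics/v5.png

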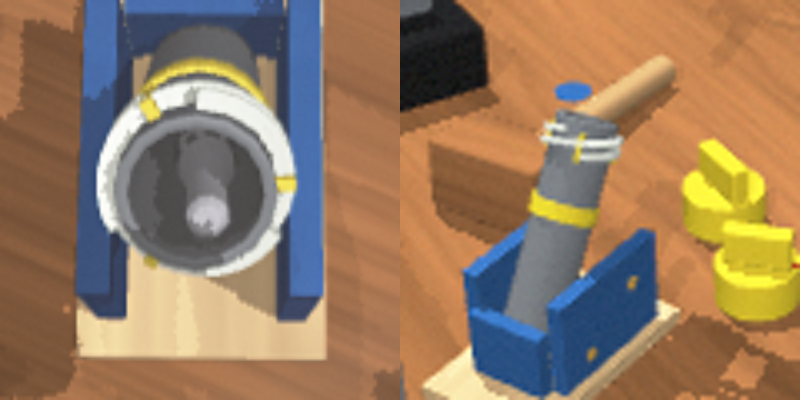

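The bit stands in the tube with its shank end just below the rim. Now the cap.

>>> jog_arm:
  commands:
    - {"translation": [-70, 60, 0], "turn": [-0.2, 0, 0]}
    - {"translation": [-70, 60, 0], "turn": [-0.2, 0, 0]}
    - {"translation": [-135, 162, 48], "turn": [-0.466, 0, 0.002]}
    - {"translation": [-135, 162, 48], "turn": [-0.466, 0, 0.002]}
    - {"translation": [-135, 162, 48], "turn": [-0.466, 0, 0.002]}
    - {"translation": [-135, 162, 48], "turn": [-0.466, 0, 0.002]}
    - {"translation": [-135, 162, 48], "turn": [-0.466, 0, 0.002]}
    - {"translation": [-135, 162, 48], "turn": [-0.466, 0, 0.002]}
    - {"translation": [-135, 162, 48], "turn": [-0.466, 0, 0.002]}

```text
clock: 9.07
position: [0.418, -0.2122, 0.1701]
ee_rot: [-2.648, 1.691, -0.001]
force: [1.3, -0.2, 0.3]
width: 1.003
```

```bash
python3 - <<'E'
from h import *
import pickle
w=arm.get_image("wrist");W=cam("wrist");s,p,r=tcp();cv2.imwrite("pics/w6.png",w);pickle.dump(W,open("w6.pkl","wb"))
print(p,s["joints"].round(2))
print([(np.round(d["at"],1).tolist(),round(d["confidence"],2)) for d in arm.landmark_of("wrist","cap_grip")])
tr=arm.trace("wrist","cap_grip")
for d in tr: print(d["box"],d["confidence"])
m=proj(W,[.417,-.212,.046])[0].round().astype(int);print(m)
cv2.imwrite("pics/v6.png",cv2.resize(w[m[1]-75:m[1]+75,m[0]-75:m[0]+75],(600,600),interpolation=cv2.INTER_CUBIC))
E
```

```text
[ 0.41825157 -0.2124953   0.1703705 ] [ 0.38  0.25 -0.03  2.01  0.01  0.88 -0.79]
[([382.7, 76.3], 0.84), ([468.8, 165.9], 0.61), ([321.6, 202.2], 0.55)]
[413.1, 123.7, 91.9, 72.5] 0.94
[284.3, 156.1, 70.3, 76.1] 0.91
[336.2, 36.5, 83.8, 83.1] 0.65
[315 194]
```

View pics/v6.png

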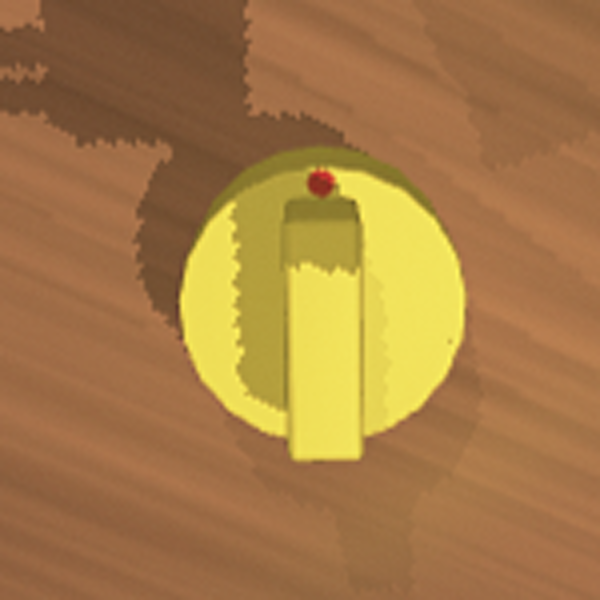

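```bash
python3 - <<'E'
from h import *
W=cam("wrist");k=lambda x,y:((x+.5)/4-.5+240,(y+.5)/4-.5+119)
L,Rr=onz(W,k(180,302),.032),onz(W,k(465,302),.032);print(L,Rr,np.linalg.norm(L-Rr),(L+Rr)/2)
print("bottom",onz(W,k(322,440),.032))
e1,e2=onz(W,k(325.5,460),.060),onz(W,k(321,205),.060);print("bar",e1,e2,np.linalg.norm(e1-e2),(e1+e2)/2,np.degrees(np.arctan2(*(e2-e1)[[1,0]])))
d=onz(W,k(320,183),.032);print("dot",d)
c=onz(W,k(322.5,440),.032);s,p,r=tcp();c2=c-r.apply([0,.0325,0]);print("centre from bottom",c2)
print(goal([c2[0],c2[1],.035],r))
E
```

```text
[ 0.40155557 -0.18885977  0.032     ] [ 0.4284889  -0.24699169  0.032     ] 0.06406812071992199 [ 0.41502223 -0.21792573  0.032     ]
bottom [ 0.3850696  -0.23179542  0.032     ]
bar [ 0.39066833 -0.2296077   0.06      ] [ 0.43954305 -0.20572486  0.06      ] 0.054397880019430835 [ 0.41510569 -0.21766628  0.06      ] 26.04264818668069
dot [ 0.4392409  -0.20598525  0.032     ]
centre from bottom [ 0.41461185 -0.21824851  0.03202416]
(array([  3.6,   5.5, 135.4]), array([0., 0., 0.]))
```

>>> jog_arm:
  commands:
    - {"translation": [4, 5, 40], "turn": [0, 0, 0]}
    - {"translation": [4, 5, 75], "turn": [0, 0, 0]}
    - {"translation": [4, 5, 105], "turn": [0, 0, 0]}
    - {"translation": [4, 5, 125], "turn": [0, 0, 0]}
    - {"translation": [4, 5, 135], "turn": [0, 0, 0]}
    - {"translation": [4, 5, 135], "turn": [0, 0, 0]}

```text
clock: 9.72
position: [0.4132, -0.2176, 0.033]
ee_rot: [2.647, -1.691, -0.006]
force: [0.1, -0.3, 0.5]
width: 1.0
```

>>> jog_arm:
  commands:
    - {"translation": [0, 0, 0], "turn": [0, 0, 0]}
    - {"translation": [0, 0, 0], "turn": [0, 0, 0]}
    - {"translation": [0, 0, 0], "turn": [0, 0, 0]}
    - {"translation": [0, 0, 0], "turn": [0, 0, 0]}
    - {"translation": [0, 0, 0], "turn": [0, 0, 0]}
    - {"translation": [0, 0, 0], "turn": [0, 0, 0]}
    - {"translation": [0, 0, 0], "turn": [0, 0, 0]}
    - {"translation": [0, 0, 0], "turn": [0, 0, 0]}
    - {"translation": [0, 0, 0], "turn": [0, 0, 0]}
    - {"translation": [0, 0, 0], "turn": [0, 0, 0]}
    - {"translation": [0, 0, 0], "turn": [0, 0, 0]}
    - {"translation": [0, 0, 0], "turn": [0, 0, 0]}
  claw: 1
  grip_force: 50

```text
clock: 10.72
position: [0.4138, -0.2177, 0.0348]
ee_rot: [2.647, -1.691, -0.001]
force: [-0.3, -0.5, 0.2]
width: 0.176
```

>>> jog_arm:
  commands:
    - {"translation": [0, 0, 0], "turn": [0, 0, 0]}
    - {"translation": [0, 0, 0], "turn": [0, 0, 0]}
    - {"translation": [0, 0, 0], "turn": [0, 0, 0]}

```text
clock: 10.97
position: [0.4138, -0.2177, 0.0348]
ee_rot: [2.647, -1.691, -0.001]
force: [-0.9, 0.2, -0.7]
width: 0.17
```

```bash
python3 - <<'E'
from h import *
s,p,r=tcp();print(p.round(4),s["width"],s["force"],s["ft_torque"])
E
```

```text
[ 0.4138 -0.2177  0.0348] 0.1701599395891531 [-0.88591058  0.15597512 -0.72129484] [-0.02050101 -0.0209556  -0.05345492]
```

>>> jog_arm:
  commands:
    - {"translation": [0, 0, -20], "turn": [0, 0, 0]}
    - {"translation": [0, 0, -50], "turn": [0, 0, 0]}
    - {"translation": [0, 0, -90], "turn": [0, 0, 0]}
    - {"translation": [0, 0, -130], "turn": [0, 0, 0]}
    - {"translation": [0, 0, -170], "turn": [0, 0, 0]}
    - {"translation": [0, 0, -200], "turn": [0, 0, 0]}
    - {"translation": [0, 0, -230], "turn": [0, 0, 0]}
    - {"translation": [0, 0, -230], "turn": [0, 0, 0]}

```text
clock: 11.63
position: [0.4165, -0.2187, 0.2705]
ee_rot: [-2.646, 1.69, -0.013]
force: [1.6, -0.1, -1.9]
width: 0.172
```

```bash
python3 - <<'E'
from h import *
import pickle
w=arm.get_image("wrist");W=cam("wrist");s,p,r=tcp();cv2.imwrite("pics/w7.png",w);pickle.dump((W,p,r.as_rotvec()),open("w7.pkl","wb"))
print(p,s["joints"].round(2),s["width"],s["force"])
M=np.array([.6368,-.2564,.1716]);TR=tubeR(np.radians(25))
a=np.linspace(0,2*np.pi,200)
v=w.copy()
for y0,col in((-.001,(0,0,255)),):
    q=proj(W,p+r.apply(np.c_[.0325*np.cos(a),y0+.0325*np.sin(a),0*a+.003]))
    for u in q: cv2.circle(v,(int(u[0]),int(u[1])),0,col,-1)
cv2.imwrite("pics/v7.png",cv2.resize(v[150:350,210:430],None,fx=3,fy=3,interpolation=cv2.INTER_NEAREST))
print(goal(M+TR.apply([0,0,.08]),toolR(TR,np.radians(-25))))
E
```

```text
[ 0.41555829 -0.21832849  0.26767526] [ 0.39  0.14 -0.03  1.88  0.    1.12 -0.77] 0.1724255223226444 [-0.08908782  0.28519516 -2.56125878]
(array([ 127.6, -144.6,   27.8]), array([ 0.511, -0.118,  0.425]))
```

View pics/v7.png

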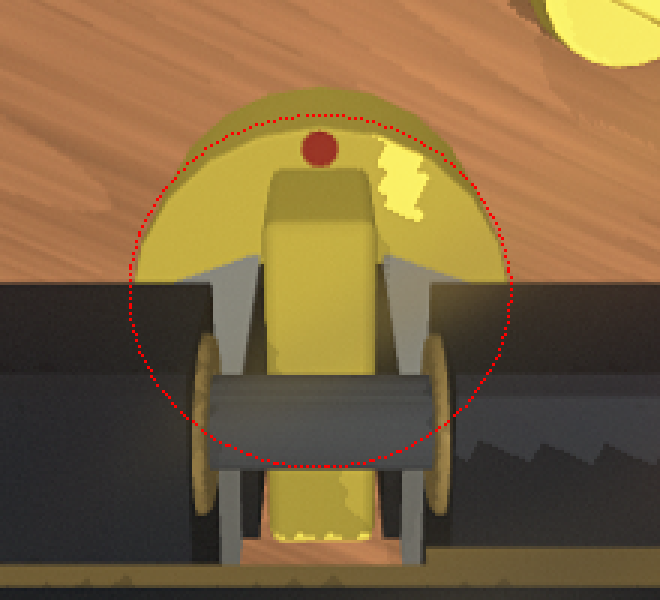

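```bash
python3 - <<'E'
from h import *
import pickle
W,p,rv=pickle.load(open("w7.pkl","rb"));r=R.from_rotvec(rv)
k=lambda u:np.array([(u[0]+.5)/3-.5+210,(u[1]+.5)/3-.5+150])
bar=[((-.008,-.026,-.028),(267,222)),((.008,-.026,-.028),(377,222)),((-.008,.026,-.028),(272,538)),((.008,.026,-.028),(375,538))]
circ=[(320,128),(138,278),(506,278),(228,153),(412,152)]
def res(v,full=False):
    t=v[:3];q=R.from_euler("x",v[3] if len(v)>3 else 0)
    f=lambda X:p+r.apply(t+q.apply(X))
    o=[]
    for X,u in bar: o+=list(proj(W,f(np.array([X])))[0]-k(u))
    a=np.linspace(0,2*np.pi,720);C=proj(W,f(np.c_[.0325*np.cos(a),.0325*np.sin(a),0*a]))
    for u in circ: o.append(np.min(np.linalg.norm(C-k(u),axis=1)))
    return np.array(o)
for v0 in([0,0,.003],[0,0,.003,0]):
    s=least_squares(res,v0,diff_step=1e-5,x_scale=.01);print(s.x.round(4),s.fun.round(1))
E
```

```text
[0.0002 0.0021 0.0069] [-0.2  0.2  0.7  0.2 -0.4 -0.2 -0.5 -0.2  0.3  0.1  0.2  0.1  0.5]
[ 0.0002  0.0022  0.0069 -0.0066] [-0.2 -0.   0.7 -0.  -0.4 -0.1 -0.4 -0.1  0.5  0.1  0.1  0.   0.4]
```

```bash
python3 - <<'E'
from h import *
import pickle
W,p,rv=pickle.load(open("w7.pkl","rb"));r=R.from_rotvec(rv)
f=lambda W,p,r:(r.inv().apply(W["e"]-p).round(4),(r.inv()*R.from_matrix(W["R"])).as_rotvec().round(4))
print("w7",f(W,p,r))
W=cam("wrist");s,p,r=tcp();print("now",f(W,p,r),p)
import pickle
W6=pickle.load(open("w6.pkl","rb"));print("w6",f(W6,np.array([0.41825157,-0.2124953,0.1703705]),r))
# still image now, refit
w=arm.get_image("wrist");cv2.imwrite("pics/w8.png",w)
a=cv2.imread("pics/w7.png")
g=lambda i:cv2.cvtColor(i,cv2.COLOR_BGR2GRAY)[170:240,240:400].astype(np.float32)
print("image shift of cap w7->now",cv2.phaseCorrelate(g(a),g(w)))
s,p,r=tcp();print(p,s["force"])
# edge profile of rim: compare both mouth fits and w1 pose consistency
W1=pickle.load(open("w1.pkl","rb"));R1=R.from_matrix(W1["R"])
E
```

```text
w7 (array([-0.0004, -0.0732, -0.1582]), array([ 2.8659e+00, -1.0000e-03, -2.7000e-03]))
now (array([-0.0004, -0.0732, -0.1582]), array([ 2.8659e+00, -1.0000e-03, -2.7000e-03])) [ 0.41555829 -0.21832849  0.26767526]
w6 (array([ 1.00e-04, -7.36e-02, -1.58e-01]), array([ 2.8631e+00, -1.5000e-03,  2.0000e-03]))
image shift of cap w7->now ((0.1263200620556546, 0.03568116457877579), 0.7343721450202995)
[ 0.41444303 -0.2178734   0.26562811] [ 0.16161175  0.17131381 -1.86190617]
```

```bash
python3 - <<'E'
from fit import *
import pickle
from scipy.ndimage import map_coordinates
T=cam("top");t=cv2.imread("pics/top0.png");S=cam("scene");sc=cv2.imread("pics/scene0.png")
W1=pickle.load(open("w1.pkl","rb"));w1=cv2.imread("pics/w1.png");W6=pickle.load(open("w6.pkl","rb"));w6=cv2.imread("pics/w6.png")
def ringgrad(c,im,C,rot,rad,ch=None):
    g=cv2.GaussianBlur(im,(0,0),.8).astype(float)
    a=A; inn=proj(c,C+rot.apply(np.c_[(rad-.002)*np.cos(a),(rad-.002)*np.sin(a),0*a]));out=proj(c,C+rot.apply(np.c_[(rad+.002)*np.cos(a),(rad+.002)*np.sin(a),0*a]))
    v=lambda q:np.stack([map_coordinates(g[...,i],[q[:,1],q[:,0]],order=1) for i in range(3)],1)
    return np.linalg.norm(v(inn)-v(out),axis=1).mean()
from scipy.optimize import minimize
def fitxy(c,im,C0,rot,rad):
    best=None
    for dx in np.arange(-.006,.0061,.003):
        for dy in np.arange(-.006,.0061,.003):
            s=minimize(lambda d:-ringgrad(c,im,C0+rot.apply([d[0],d[1],0]),rot,rad),[dx,dy],method="Nelder-Mead",options=dict(xatol=1e-4,fatol=1e-3,initial_simplex=[[dx,dy],[dx+.002,dy],[dx,dy+.002]]))
            if best is None or s.fun<best.fun: best=s
    return (C0+rot.apply([*best.x,0])).round(4),round(best.fun,1)
I=R.identity();TR=tubeR(np.radians(25));M=np.array([.6368,-.2564,.1716])
print("cap top cam",fitxy(T,t,np.array([.415,-.2155,.032]),I,.0325))
print("cap w6",fitxy(W6,w6,np.array([.415,-.2178,.032]),I,.0325))
for r_ in(.022,.018):
  for n,c,im in(("top",T,t),("w1",W1,w1)):
    for h in(0,.003): print("mouth",n,r_,h,fitxy(c,im,M+TR.apply([0,0,h]),TR,r_))
# in cap-fit scene
print("cap scene",fitxy(S,sc,np.array([.41,-.22,.032]),I,.0325))
E
```

```text
cap top cam (array([ 0.4145, -0.2167,  0.032 ]), np.float64(-53.4))
cap w6 (array([ 0.4139, -0.2184,  0.032 ]), np.float64(-122.4))
mouth top 0.022 0 (array([ 0.6403, -0.2504,  0.1749]), np.float64(-59.4))
mouth top 0.022 0.003 (array([ 0.6398, -0.2498,  0.1783]), np.float64(-59.4))
mouth w1 0.022 0 (array([ 0.6376, -0.2553,  0.1723]), np.float64(-158.7))
mouth w1 0.022 0.003 (array([ 0.637 , -0.2557,  0.1753]), np.float64(-161.3))
mouth top 0.018 0 (array([ 0.6389, -0.2547,  0.1731]), np.float64(-51.5))
mouth top 0.018 0.003 (array([ 0.6384, -0.254 ,  0.1765]), np.float64(-51.7))
mouth w1 0.018 0 (array([ 0.6473, -0.2584,  0.1766]), np.float64(-104.8))
mouth w1 0.018 0.003 (array([ 0.6463, -0.2587,  0.1795]), np.float64(-106.2))
cap scene (array([ 0.4163, -0.2158,  0.032 ]), np.float64(-36.2))
```

```bash
cat >> h.py <<'E'
M=np.array([.6370,-.2556,.1735]);TR=tubeR(np.radians(25))
def capgoal(h,phi,dx=0,dy=0):
    "h: TCP above the mouth (m), dx, dy in tube axes"
    return goal(M+TR.apply([dx,dy,h]),toolR(TR,np.radians(phi)))
def st():
    s,p,r=tcp(); q=TR.inv().apply(p-M); o=(toolR(TR).inv()*r).as_rotvec()
    print("t",round(s["clock"],2),"TCP in mouth mm",(q*1000).round(1),"rot deg",np.degrees(o).round(1),"F tube",TR.inv().apply(s["force"]).round(1),"T",TR.inv().apply(s["ft_torque"]).round(2),"w",round(s["width"],3),"j",s["joints"].round(2))
E
python3 -c "
from h import *
st();print(capgoal(.065,-25))"
```

```text
t 11.73 TCP in mouth mm [-114.8  128.2  172.7] rot deg [-29.9   0.1   0.1] F tube [-0.7  0.1 -1.7] T [0.04 0.01 0.02] w 0.171 j [ 0.39  0.15 -0.03  1.88  0.    1.11 -0.77]
(array([ 127.9, -153.5,   36.2]), array([ 0.514, -0.116,  0.424]))
```

>>> jog_arm:
  commands:
    - {"translation": [128, -140, 0], "turn": [0.514, -0.116, 0.424]}
    - {"translation": [128, -140, 0], "turn": [0.514, -0.116, 0.424]}
    - {"translation": [128, -140, 0], "turn": [0.514, -0.116, 0.424]}
    - {"translation": [128, -140, 0], "turn": [0.514, -0.116, 0.424]}
    - {"translation": [128, -150, 20], "turn": [0.514, -0.116, 0.424]}
    - {"translation": [128, -154, 36], "turn": [0.514, -0.116, 0.424]}
    - {"translation": [128, -154, 36], "turn": [0.514, -0.116, 0.424]}
    - {"translation": [128, -154, 36], "turn": [0.514, -0.116, 0.424]}
    - {"translation": [128, -154, 36], "turn": [0.514, -0.116, 0.424]}
    - {"translation": [128, -154, 36], "turn": [0.514, -0.116, 0.424]}

```text
clock: 12.57
position: [0.608, -0.2687, 0.23]
ee_rot: [-1.869, 1.865, -0.241]
force: [-0.8, 0.0, -0.2]
width: 0.173
```

```bash
python3 -c "
from h import *
st();print(capgoal(.040,-25))"
```

```text
t 12.57 TCP in mouth mm [ 0.7  0.3 64.9] rot deg [-0.1 -0.  24.9] F tube [-0.8  0.4  0.2] T [-0.03  0.65 -0.03] w 0.173 j [ 0.62  0.38 -0.06  1.79 -0.61  0.78 -0.61]
(array([ 0.6,  0.5, 24.9]), array([0.002, 0.001, 0.002]))
```

>>> jog_arm:
  commands:
    - {"translation": [0.6, 0.5, 10], "turn": [0, 0, 0]}
    - {"translation": [0.6, 0.5, 20], "turn": [0, 0, 0]}
    - {"translation": [0.6, 0.5, 28], "turn": [0, 0, 0]}
    - {"translation": [0.6, 0.5, 28], "turn": [0, 0, 0]}
    - {"translation": [0.6, 0.5, 28], "turn": [0, 0, 0]}

```text
clock: 12.98
position: [0.6198, -0.2628, 0.2032]
ee_rot: [-1.868, 1.866, -0.237]
force: [0.5, -0.3, -0.6]
width: 0.17
```

```bash
python3 -c "
from h import *
st();print(capgoal(.024,-25))"
```

```text
t 12.98 TCP in mouth mm [-1.3  0.7 35. ] rot deg [-0.2 -0.2 25. ] F tube [-0.  -0.5 -0.7] T [-0.04  0.68 -0.02] w 0.17 j [ 0.61  0.42 -0.07  1.8  -0.63  0.72 -0.59]
(array([ 0.1, -1.5, 11. ]), array([ 0.003,  0.002, -0.   ]))
```

>>> jog_arm:
  commands:
    - {"translation": [0, 0, 0], "turn": [0, 0, 0]}
    - {"translation": [0, 0, 0], "turn": [0, 0, 0]}
    - {"translation": [0, 0, 0], "turn": [0, 0, 0]}

```text
clock: 13.23
position: [0.6198, -0.264, 0.2044]
ee_rot: [-1.867, 1.867, -0.24]
force: [-0.2, 0.0, -1.2]
width: 0.17
```

```bash
python3 -c "
from h import *
st();print(capgoal(.024,-25))"
```

```text
t 13.23 TCP in mouth mm [-1.1 -0.4 36.3] rot deg [-0.1 -0.  25. ] F tube [-0.8  0.1 -1. ] T [ 0.05  0.71 -0.01] w 0.17 j [ 0.61  0.42 -0.07  1.8  -0.63  0.72 -0.59]
(array([-0.8, -0.9, 12.3]), array([ 0.001,  0.   , -0.001]))
```

>>> jog_arm:
  commands:
    - {"translation": [-0.6, -0.9, 0], "turn": [0, 0, 0]}
    - {"translation": [-0.6, -0.9, 2], "turn": [0, 0, 0]}
    - {"translation": [-0.6, -0.9, 4], "turn": [0, 0, 0]}
    - {"translation": [-0.6, -0.9, 6], "turn": [0, 0, 0]}
    - {"translation": [-0.6, -0.9, 6], "turn": [0, 0, 0]}
    - {"translation": [-0.6, -0.9, 6], "turn": [0, 0, 0]}

```text
clock: 13.73
position: [0.6232, -0.2617, 0.1991]
ee_rot: [-1.867, 1.867, -0.238]
force: [0.5, -0.8, -1.5]
width: 0.169
```

```bash
python3 -c "
from h import *
st();print(capgoal(.024,-25))"
```

```text
t 13.73 TCP in mouth mm [-0.2  0.3 29.7] rot deg [-0.1 -0.1 25. ] F tube [-0.6 -0.9 -1.3] T [-0.    0.67  0.  ] w 0.169 j [ 0.6   0.42 -0.07  1.8  -0.63  0.71 -0.59]
(array([ 0.2, -0.3,  5.7]), array([ 0.002,  0.001, -0.001]))
```

>>> jog_arm:
  commands:
    - {"translation": [0, 0, 2], "turn": [0, 0, 0]}
    - {"translation": [0, 0, 4], "turn": [0, 0, 0]}
    - {"translation": [0, 0, 5.5], "turn": [0, 0, 0]}
    - {"translation": [0, 0, 5.5], "turn": [0, 0, 0]}
    - {"translation": [0, 0, 5.5], "turn": [0, 0, 0]}

```text
clock: 14.15
position: [0.626, -0.2606, 0.1947]
ee_rot: [-1.867, 1.867, -0.239]
force: [1.9, -0.2, -1.1]
width: 0.173
```

```bash
python3 -c "
from h import *
st()"
```

```text
t 14.15 TCP in mouth mm [ 0.1  0.1 24.4] rot deg [-0.1 -0.1 25. ] F tube [ 0.9 -1.  -1.8] T [-0.19  0.34 -0.04] w 0.173 j [ 0.6   0.43 -0.08  1.8  -0.63  0.7  -0.59]
```

>>> jog_arm:
  commands:
    - {"translation": [0, 0, 1], "turn": [0, 0, 0]}
    - {"translation": [0, 0, 2], "turn": [0, 0, 0]}
    - {"translation": [0, 0, 2], "turn": [0, 0, 0]}
    - {"translation": [0, 0, 2], "turn": [0, 0, 0]}

```text
clock: 14.48
position: [0.6269, -0.2603, 0.1931]
ee_rot: [-1.867, 1.867, -0.24]
force: [2.7, -0.4, 0.3]
width: 0.17
```

```bash
python3 -c "
from h import *
st()"
```

```text
t 14.48 TCP in mouth mm [ 0.1 -0.  22.5] rot deg [-0.1 -0.1 25. ] F tube [ 2.1 -1.5 -0.9] T [-0.28  0.12 -0.07] w 0.17 j [ 0.6   0.43 -0.08  1.8  -0.64  0.7  -0.59]
```

```bash
python3 -c "
from h import *
print(capgoal(.020,-25,.001,-.0005))"
```

```text
(array([ 0.1, -1. ,  2.5]), array([ 0.001,  0.001, -0.   ]))
```

>>> jog_arm:
  commands:
    - {"translation": [0, 0, 1], "turn": [0, 0, 0]}
    - {"translation": [0, 0, 2], "turn": [0, 0, 0]}
    - {"translation": [0, 0, 2], "turn": [0, 0, 0]}
    - {"translation": [0, 0, 2], "turn": [0, 0, 0]}

```text
clock: 14.82
position: [0.6271, -0.2604, 0.1928]
ee_rot: [-1.866, 1.866, -0.24]
force: [-10.3, -0.3, 15.5]
width: 0.17
```

```bash
python3 -c "
from h import *
st()"
```

```text
t 14.82 TCP in mouth mm [ 0.1 -0.1 22.2] rot deg [-0. -0. 25.] F tube [-0.5  4.1 18.2] T [ 1.11  0.62 -0.02] w 0.17 j [ 0.6   0.43 -0.08  1.8  -0.64  0.7  -0.59]
```

>>> jog_arm:
  commands:
    - {"translation": [0, 0, -0.3], "turn": [0, 0, -0.1]}
    - {"translation": [0, 0, -0.8], "turn": [0, 0, -0.2]}
    - {"translation": [0, 0, -1.2], "turn": [0, 0, -0.3]}
    - {"translation": [0, 0, -1.5], "turn": [0, 0, -0.4]}
    - {"translation": [0, 0, -1.5], "turn": [0, 0, -0.436]}
    - {"translation": [0, 0, -1.5], "turn": [0, 0, -0.436]}
    - {"translation": [0, 0, -1.5], "turn": [0, 0, -0.436]}

```text
clock: 15.4
position: [0.6268, -0.2614, 0.1942]
ee_rot: [-2.255, 1.438, -0.385]
force: [-8.5, -1.4, 15.1]
width: 0.17
```

```bash
python3 -c "
from h import *
st()"
```

```text
t 15.4 TCP in mouth mm [ 0.3 -0.9 23.8] rot deg [-0.   0.   0.1] F tube [ 0.4  2.3 17.2] T [ 0.66  0.43 -0.07] w 0.17 j [ 0.68  0.44 -0.18  1.79 -0.57  0.68 -0.21]
```

>>> jog_arm:
  commands:
    - {"translation": [0, 0, 0], "turn": [0, 0, -0.08]}
    - {"translation": [0, 0, 0], "turn": [0, 0, -0.16]}
    - {"translation": [0, 0, 0], "turn": [0, 0, -0.2]}
    - {"translation": [0, 0, 1], "turn": [0, 0, -0.236]}
    - {"translation": [0, 0, 2], "turn": [0, 0, -0.236]}
    - {"translation": [0, 0, 2], "turn": [0, 0, -0.236]}

```text
clock: 15.9
position: [0.628, -0.2598, 0.1908]
ee_rot: [-2.431, 1.174, -0.455]
force: [1.5, -1.0, 1.3]
width: 0.169
```

```bash
python3 -c "
from h import *
st()"
```

```text
t 15.9 TCP in mouth mm [ 0.   0.  19.9] rot deg [ -0.   -0.1 -13.4] F tube [ 1.4 -1.5  0.6] T [-0.3   0.04  0.04] w 0.169 j [ 0.72  0.45 -0.24  1.79 -0.53  0.66 -0.01]
```

>>> jog_arm:
  commands:
    - {"translation": [0, 0, 1.5], "turn": [0, 0, 0]}
    - {"translation": [0, 0, 3], "turn": [0, 0, 0]}
    - {"translation": [0, 0, 4], "turn": [0, 0, 0]}
    - {"translation": [0, 0, 5], "turn": [0, 0, 0]}
    - {"translation": [0, 0, 5], "turn": [0, 0, 0]}
    - {"translation": [0, 0, 5], "turn": [0, 0, 0]}

```text
clock: 16.4
position: [0.6298, -0.2589, 0.1876]
ee_rot: [-2.431, 1.173, -0.455]
force: [-8.3, -0.3, 14.1]
width: 0.169
```

```bash
python3 -c "
from h import *
st()"
```

```text
t 16.4 TCP in mouth mm [ 0.2  0.1 16.1] rot deg [ -0.   -0.1 -13.5] F tube [ 0.4  3.3 16. ] T [0.79 0.36 0.03] w 0.169 j [ 0.71  0.45 -0.24  1.79 -0.53  0.66 -0.01]
```

>>> jog_arm:
  commands:
    - {"translation": [0, 0, -0.5], "turn": [0, 0, 0.08]}
    - {"translation": [0, 0, -0.2], "turn": [0, 0, 0.18]}
    - {"translation": [0, 0, 0.2], "turn": [0, 0, 0.28]}
    - {"translation": [0, 0, 0.6], "turn": [0, 0, 0.38]}
    - {"translation": [0, 0, 1.0], "turn": [0, 0, 0.48]}
    - {"translation": [0, 0, 1.5], "turn": [0, 0, 0.58]}
    - {"translation": [0, 0, 1.9], "turn": [0, 0, 0.68]}
    - {"translation": [0, 0, 2.3], "turn": [0, 0, 0.78]}
    - {"translation": [0, 0, 2.3], "turn": [0, 0, 0.78]}

```text
clock: 17.15
position: [0.6313, -0.258, 0.1848]
ee_rot: [-1.753, 1.966, -0.2]
force: [-0.7, 0.3, 5.2]
width: 0.169
```

```bash
python3 -c "
from h import *
st()"
```

```text
t 17.15 TCP in mouth mm [ 0.3  0.3 12.9] rot deg [-0.1 -0.1 31.6] F tube [2.2 0.6 4.8] T [ 0.02  0.08 -0.09] w 0.169 j [ 0.57  0.44 -0.05  1.81 -0.66  0.69 -0.68]
```

>>> jog_arm:
  commands:
    - {"translation": [0, 0, 0.5], "turn": [0, 0, 0.1]}
    - {"translation": [0, 0, 0.9], "turn": [0, 0, 0.2]}
    - {"translation": [0, 0, 1.3], "turn": [0, 0, 0.3]}
    - {"translation": [0, 0, 1.7], "turn": [0, 0, 0.4]}
    - {"translation": [0, 0, 2.1], "turn": [0, 0, 0.5]}
    - {"translation": [0, 0, 2.6], "turn": [0, 0, 0.6]}
    - {"translation": [0, 0, 3.0], "turn": [0, 0, 0.68]}
    - {"translation": [0, 0, 3.2], "turn": [0, 0, 0.72]}
    - {"translation": [0, 0, 3.2], "turn": [0, 0, 0.72]}

```text
clock: 17.9
position: [0.6329, -0.2572, 0.1823]
ee_rot: [-0.947, 2.442, 0.049]
force: [-2.3, 0.5, 5.9]
width: 0.172
```

```bash
python3 -c "
from h import *
st()"
```

```text
t 17.9 TCP in mouth mm [0.6 0.3 9.8] rot deg [-0.1 -0.1 72.6] F tube [1.4 1.4 6. ] T [ 0.18 -0.1   0.03] w 0.172 j [ 0.45  0.45  0.11  1.82 -0.77  0.72 -1.31]
```

>>> jog_arm:
  commands:
    - {"translation": [0, 0, 0.2], "turn": [0, 0, 0.03]}
    - {"translation": [0, 0, 0.4], "turn": [0, 0, 0.06]}
    - {"translation": [0, 0, 0.5], "turn": [0, 0, 0.1]}
    - {"translation": [0, 0, 0.5], "turn": [0, 0, 0.1]}

```text
clock: 18.23
position: [0.6332, -0.2574, 0.182]
ee_rot: [-0.825, 2.487, 0.083]
force: [-1.3, -0.3, 6.3]
width: 0.172
```

```bash
python3 -c "
from h import *
st()"
```

```text
t 18.23 TCP in mouth mm [ 0.6 -0.   9.5] rot deg [-0.1 -0.  78.3] F tube [2.  0.2 6.1] T [ 0.12 -0.11  0.28] w 0.172 j [ 0.43  0.45  0.14  1.82 -0.78  0.73 -1.39]
```

>>> jog_arm:
  commands:
    - {"translation": [0, 0, 0], "turn": [0, 0, 0.03]}
    - {"translation": [0, 0, 0], "turn": [0, 0, 0.06]}
    - {"translation": [0, 0, 0], "turn": [0, 0, 0.06]}
    - {"translation": [0, 0, 0], "turn": [0, 0, 0.06]}

```text
clock: 18.57
position: [0.6333, -0.2574, 0.182]
ee_rot: [-0.756, 2.511, 0.102]
force: [-1.7, -1.1, 5.5]
width: 0.172
```

```bash
python3 -c "
from h import *
st()"
```

```text
t 18.57 TCP in mouth mm [ 0.7 -0.1  9.4] rot deg [-0.1 -0.  81.5] F tube [ 1.  -0.2  5.7] T [ 0.01 -0.    1.07] w 0.172 j [ 0.42  0.45  0.15  1.82 -0.79  0.73 -1.45]
```

>>> jog_arm:
  commands:
    - {"translation": [0, 0, -0.5], "turn": [0, 0, -0.04]}
    - {"translation": [0, 0, -0.5], "turn": [0, 0, -0.04]}

```text
clock: 18.73
position: [0.6331, -0.2574, 0.1821]
ee_rot: [-0.806, 2.494, 0.088]
force: [2.1, 0.3, 2.8]
width: 0.171
```

>>> jog_arm:
  commands:
    - {"translation": [0, 0, 0], "turn": [0, 0, 0]}
    - {"translation": [0, 0, 0], "turn": [0, 0, 0]}
    - {"translation": [0, 0, 0], "turn": [0, 0, 0]}
    - {"translation": [0, 0, 0], "turn": [0, 0, 0]}
    - {"translation": [0, 0, 0], "turn": [0, 0, 0]}
    - {"translation": [0, 0, 0], "turn": [0, 0, 0]}
    - {"translation": [0, 0, -15], "turn": [0, 0, 0]}
    - {"translation": [0, 0, -40], "turn": [0, 0, 0]}
    - {"translation": [0, 0, -75], "turn": [0, 0, 0]}
    - {"translation": [0, 0, -110], "turn": [0, 0, 0]}
    - {"translation": [0, 0, -130], "turn": [0, 0, 0]}
    - {"translation": [0, 0, -130], "turn": [0, 0, 0]}
  claw: -1

```text
clock: 19.73
position: [0.5733, -0.2886, 0.2993]
ee_rot: [-0.799, 2.493, 0.08]
force: [0.8, -0.5, 0.7]
width: 0.978
```

```bash
python3 - <<'E'
from h import *
st()
w=arm.get_image("wrist");W=cam("wrist")
top=M+TR.apply([0,0,.0094-.003]);m=proj(W,top)[0];print(m)
a=np.linspace(0,2*np.pi,90)
for u in proj(W,top+TR.apply(np.c_[.0325*np.cos(a),.0325*np.sin(a),0*a])): cv2.circle(w,(int(u[0]),int(u[1])),0,(0,0,255),-1)
o=np.clip((m-65).astype(int),0,None);A=cv2.resize(w[o[1]:o[1]+130,o[0]:o[0]+130],(400,400))
s=arm.get_image("scene");B=cv2.resize(s[110:210,220:320],(400,400),interpolation=cv2.INTER_CUBIC)
cv2.imwrite("pics/v8.png",np.hstack([A,B]))
E
```

```text
t 19.73 TCP in mouth mm [  0.8  -3.  144.8] rot deg [ 0.3  0.2 79.4] F tube [ 0.8 -0.8  0.4] T [ 0.08  0.52 -0.03] w 0.978 j [ 0.46  0.28  0.22  1.75 -0.66  0.96 -1.51]
[316.79973439 191.77328334]
```

View pics/v8.png

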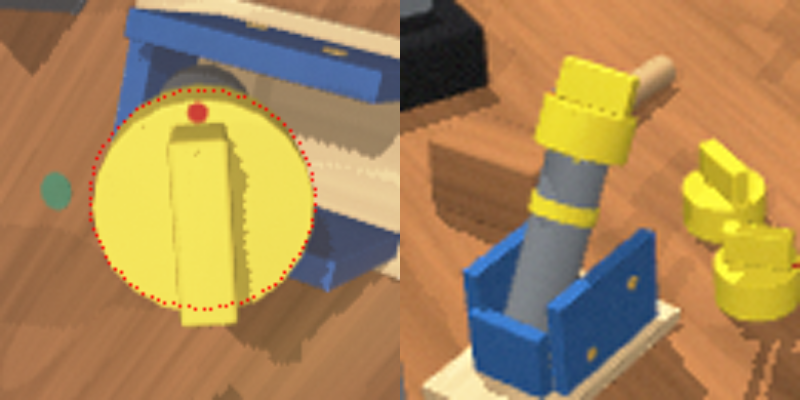

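The cap sits square on the tube, matches the predicted outline, and the arm is clear. Handing in.

```bash
python3 -c "
from cell import arm
print(arm.sign_off())"
```

```text
the job is handed in; nothing more can be done
None
```

I put the auger bit point first into the open tube, closed it with the yellow cap nearest the base, and handed the job in at about 20 s of robot time.

**Bit:** The crop after release shows it inside the tube with its shank end just below the rim, as expected when it stands on the floor.

**Cap**
- **Resting on the ridges:** lugs about 153.9 mm up the tube's axis, with about 18 N of contact.
- **Dropped into the start:** at +13.5° the lugs fell to about 147.8 mm.
- **Screwed home:** turned forward about 90° until the stops resisted with 1.07 N m, lugs about 141.1 mm up the axis.

The last picture shows the cap square on the tube and matching the predicted outline. The gripper was open and about 130 mm back, with the force near zero.

**What disagreed**
- The lug heights are inferred from the tool height, using ridge contact as the reference. They are not measured directly.
- Ridge contact came about 1.5 mm lower than my camera estimate of the mouth. The wrist camera also placed the held cap about 4 mm further out than the arm pose implied.
- I did not re-measure the bystanders at the end. The arm stayed clear of them on every planned path, and no unexpected contact force showed.

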